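# Wind the sauce-cup lid press shut

## Robot

A 6-joint arm with a two-finger parallel gripper is mounted at the origin on a cart in front of the work surface, level with it; the furniture and walls round the work are solid. World frame = base frame: x ahead of the robot, y to its left, z up, the work surface at z = 0. Lengths are in mm, angles in rad, forces in N, time in s.
With the tool pointing down it reaches from about 300 to 1000 mm from the base axis. Payload 5.1 kg.
Tool frame: the origin (TCP) lies midway between the tips of the shut fingers; the grasp point (between the pads) lies 19 mm behind it; z points along the fingers, y is the line along which they close (so a half turn about z gives the same grasp; the last joint's range is limited). The gripper opens to 95 mm and grips with 3 to 60 N. Pads are 20 mm wide; open, the fingers measure 119 mm over their backs; the gripper's body (75 mm by 180 mm) begins 59 mm behind the grasp point.
Start: joints at [1.089, 0.124, 1.65, -0, 1.367, -0.083], TCP at [252.422, 598.972, 214.656] pointing down, gripper open.
Joint ranges: [-2.61, 2.61], [-1.02, 2.33], [0.03, 2.71], [-1.35, 4.49], [0.32, 2.68], [-2.91, 2.91]. Speed limits (rad/s): [2.57, 2.57, 3.14, 3.14, 3.14, 3.14].

## Interface

Orientations are given as a 3x3 rotation matrix whose columns are the frame's x, y, z axes.
In Python, from station import monitor, viewer, arm gives the robot as it stands. The module is installed in compiled form; this text tells all that it offers.
- The arm moves only by the tool carry_out, never from a script. Its argument "motion" is a list of rows, each a list of 3 entries, a list of its own where there are three numbers: the shift along the tool's x, y, z each as a share of 0.4 m, from -1 to 1, then the turn, a rotation vector about the tool's x, y, z each as a share of 45 degrees, from -1 to 1, then the opening, from 0 (shut) to 1 (fully open). A call has 1 to 5 rows; each row shifts and turns the commanded pose from where the row before left it, along the tool's axes as they then stand; what a row does not reach is not made up. A row lasts 1/8 s, in which the tool goes at most 62.5 mm and 10.7 degrees, less where a joint would pass 70% of its speed; a pose out of reach is approached as far as the arm can. A call with a number of a shift or a turn outside -1 to 1 is refused whole. A call with a gripper value outside its range is refused whole. The fingers move at their own pace and stop on an object; the grip force is fixed at half the most. Time passes only in rows, so rows that do not move let the fingers close. It gives the time, the measured TCP pose, the force, the opening and the grip force at its end, in the units of the state.
- monitor.read_state(): the state, without advancing time (a new reading comes with each control period).
- viewer.get_image(name): name is "side" or "top" or "wrist"; returns the picture (384x512x3 uint8, red, green, blue); there is no depth.
- viewer.calibration(name): a dict with "fovy" (degrees; the focal length in pixels is half the picture's height over the tangent of half this angle, whatever the lens; pixels are square), "cx", "cy" (the principal point, pixels), "k1" (the pictures are not rectified: a ray, as slopes to the right and down, at radius r is drawn at 1 + k1 r^2 times it, then the intrinsics apply), "camera_from_world" (4x4, takes a point from world to camera coordinates); the wrist camera has in their place "mount" (4x4, takes a point from camera to tool coordinates, whose origin is the TCP and whose axes are the flange's). Camera axes: x right, y down, z forward; pixel columns grow to the right and rows downward; lengths in mm; the calibration is good to about 2 mm. A picture is of the moment at which its call begins: read the wrist's pose just before it. calibration takes no time and is no camera call.
- arm.sign_off(): hands the job in; it is judged then, once.
Trained networks look in the newest picture that a camera, given by its name, has taken for a name from the list of things; names that differ only in an ending like _2 or _b are one class to them, and where a whole thing is asked for, a point or a joint stands for the part that bears it (a point fixed in the world has none). Each returns a list of dicts, best first, with "confidence" (0 to 1); they miss things now and then, are a little off and sometimes report something else, mostly with a low value. They report only what shows in the picture. A call takes as long as a camera call.
- viewer.trace(camera, target): "region" (384x512 bool, what is visible of it).
- viewer.mark_of(camera, target): "centre" ([x, y, z] in mm, in world coordinates, good to about 4 mm: a listed point, or the origin of a listed thing).
The state is a dict: "time_s": time; "joint_pos": joint angles; "joint_vel": joint speeds; "joint_torque": joint torques, N m; "tool_pos": TCP position; "tool_rot": TCP orientation; "wrist_force": force on the tool from outside, world axes, zero at the start; "moment": the same for the moment, N m; "width": opening from 0.0 (shut) to 1.0 (fully open); "grip_force": force on a finger pad.
Only numpy, scipy, OpenCV 4.12 (cv2) and the standard library are available. Lean on these libraries where they do the work, as an engineer would, in place of code of your own. Each camera call takes 0.05 s, during which the arm holds its last target. There are 200 camera calls.

## Task

Two small hand presses stand on the worktop; under the plate of one of them stands a dark sauce cup with a white lid. Take the upright knob of that press's crank and wind the crank clockwise, seen from above, for more than a full turn, until the press plate is fully down on the cup's lid, then let go of it. Leave the crank of the empty press as it is.

Things in the scene. Friction and masses are not known exactly. Their poses are not given: they have to be found in the camera images.
- press_crank (a joint): Crank of the loaded press, turning about the vertical spindle. The value is in rad and grows clockwise seen from above: 0 = plate fully up (28 mm above the lid), 8.8 = plate fully down on the lid, where a stop ends the turning. It begins between 0 and 1.8, so 7.0 to 8.8 rad (1.1 to 1.4 turns) remain. It turns freely with light friction (about 0.12 N m, 2 N at the knob), stays where it is left and stays at one height as it turns (the plate moves, not the crank).
- press_knob (a point): Centre of the crank's black upright knob on the loaded press: a cylinder 24 mm in diameter, 36 mm tall (18 mm above and below this point, which is 154 mm over the worktop), with its axis vertical. It spins freely on its pin, so a gripper holding it need not turn with the crank. It goes round a level circle of radius 55 mm about the hub. The steel crank arm (18 mm wide) lies below it, its flat top 21 mm below this point.
- press_hub (a point): Point on the spindle axis of the loaded press, at the top of the crank's hub, 138 mm over the worktop and 16 mm below the knob's centre; the centre of the knob's circle. The press is a grey C-shaped frame bolted down (base 135 x 110 mm, column at the back, 118 mm tall without the crank) with a round steel plate 44 mm wide under its head and a dark sauce cup (51 mm wide, 29 mm tall) with a white lid (55 mm wide, its rim showing round the plate from above) below the plate.
- spare_knob (a point): Centre of the crank's knob on the other press, which is the same in shape and size but has no cup under its plate. To be left alone.

How it is judged (in metres and radians):
At the end, for the whole second after the job is handed in: The crank of the loaded press has been wound clockwise to its stop, or to within 0.4 rad (23 degrees, 1.3 mm of plate travel) of it, and stays there; the knob of the empty press is within 30 mm of where it began (value of joint press_crank above 8.4 rad and distance of spare_knob from where it was at the start of the episode below 0.03 m); the robot touches nothing.
It fails at once if the crank of the empty press is turned (its knob moves more than 30 mm) (distance of spare_knob from where it was at the start of the episode above 0.03 m).
It also fails if it takes over 43 s, if anything falls off the work surface, if the arm or the gripper's body presses on something with over 40 N, if the wrist force passes 120 N, or if a joint passes its speed limit or range.

## Working session

There is one attempt and no reset: what is moved stays moved. The work goes in short steps, Python scripts to look and compute and a tool call to move; the robot and the scene stay as the last step left them, time stands still between calls to the robot, and variables do not carry over. Pictures are saved under pics/ and viewed, at most 10 in all, crops included, and the job is handed in when it is done.

Besides the shell and the picture viewer there is one more tool, called as name([rows], argument=value, ...), one row to a line, values as JSON. carry_out: Moves the arm, as the interface text tells. Shift numbers are shares of 0.4 m and turn numbers shares of 45 degrees, none past 1 either way. Its arguments: {"type":"object","properties":{"motion":{"type":"array"}},"required":["motion"]}

```bash
mkdir -p pics
python3 - <<'E'
from station import monitor, viewer, arm
import cv2, numpy as np
s=monitor.read_state(); print(s['time_s'],s['tool_pos'],np.round(s['tool_rot'],3).tolist(),s['width'])
ims=[]
for c in ['top','side']:
    im=viewer.get_image(c); ims.append(im)
    for t in ['press_knob','press_hub','spare_knob']:
        for d in viewer.mark_of(c,t)[:3]: print(c,t,np.round(d['centre'],1),round(d['confidence'],2))
cv2.imwrite('pics/a.png',cv2.resize(np.hstack(ims)[:,:,::-1],(800,300)))
cv2.imwrite('pics/top.png',cv2.resize(ims[0][:,:,::-1],(800,600)))
print(viewer.calibration('wrist'))
E
```

```text
0.0 [252.12687902 598.41509463 213.42219935] [[-0.922, 0.388, -0.001], [0.388, 0.922, -0.002], [0.0, -0.002, -1.0]] 1.001211446806875
top press_knob [525.3 161.2 158.4] 0.69
top press_hub [573.  127.9 139.4] 0.68
top spare_knob [ 448.2 -146.9  152.7] 0.53
side press_knob [528.7 162.1 154.2] 0.54
side press_hub [568.2 126.8 138.1] 0.81
side spare_knob [ 449.2 -152.6  154.5] 0.46
{'fovy': 61.67119478980078, 'cx': 259.3923721410955, 'cy': 196.25853301340405, 'k1': 0.028407299067814248, 'mount': array([[-8.47899795e-04, -9.62071876e-01, -2.72794771e-01,
         7.76517126e+01],
       [ 9.99999491e-01, -9.64746914e-04,  2.94201058e-04,
         4.00582416e-01],
       [-5.46220476e-04, -2.72794382e-01,  9.62072204e-01,
        -1.69417685e+02],
       [ 0.00000000e+00,  0.00000000e+00,  0.00000000e+00,
         1.00000000e+00]])}
```

View pics/top.png

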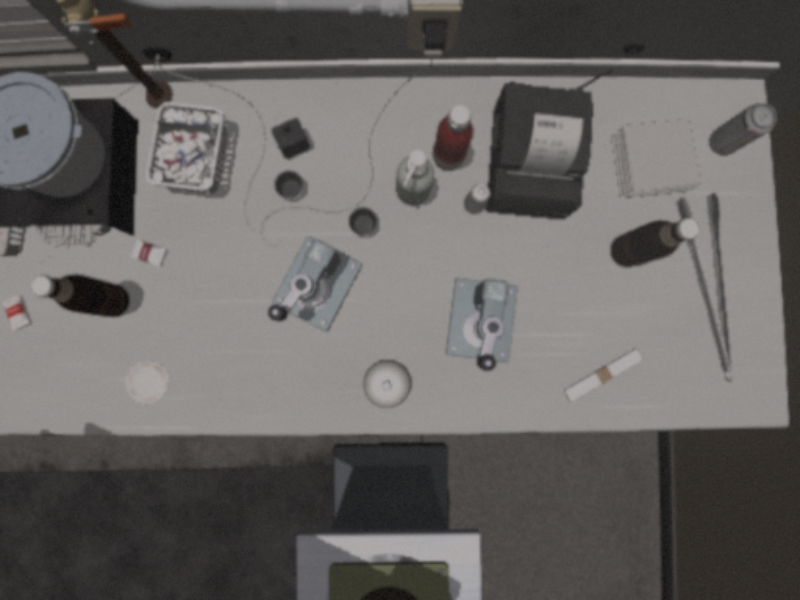

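View pics/a.png

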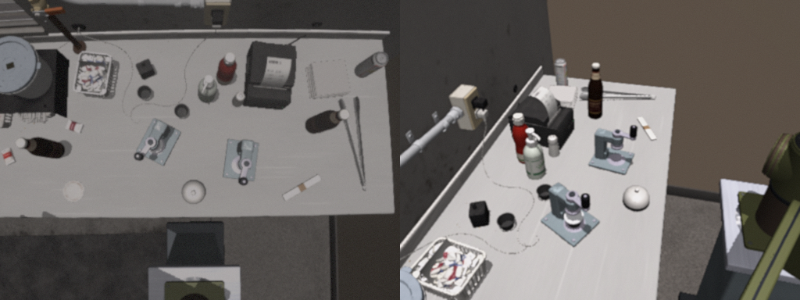

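The top view shows two presses, with knobs at about (278,312) and (487,361). I can't yet tell which one has the cup, so I'll zoom in.

Run:
```python
from station import viewer
import cv2, numpy as np
t=viewer.get_image('top')[:,:,::-1]; s=viewer.get_image('side')[:,:,::-1]
z=lambda i,x,y:cv2.resize(i[y:y+75,x:x+100],(400,300),interpolation=cv2.INTER_CUBIC)
# side in a.png was offset 400, scale 400/512
f=512/400
g=lambda i,x,y:z(i,x,y)
cv2.imwrite('pics/z.png',np.vstack([np.hstack([g(t,160,145),g(t,265,170)]),np.hstack([g(s,170,225),g(s,225,155)])]))
```

```text
(no output)
```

View pics/z.png

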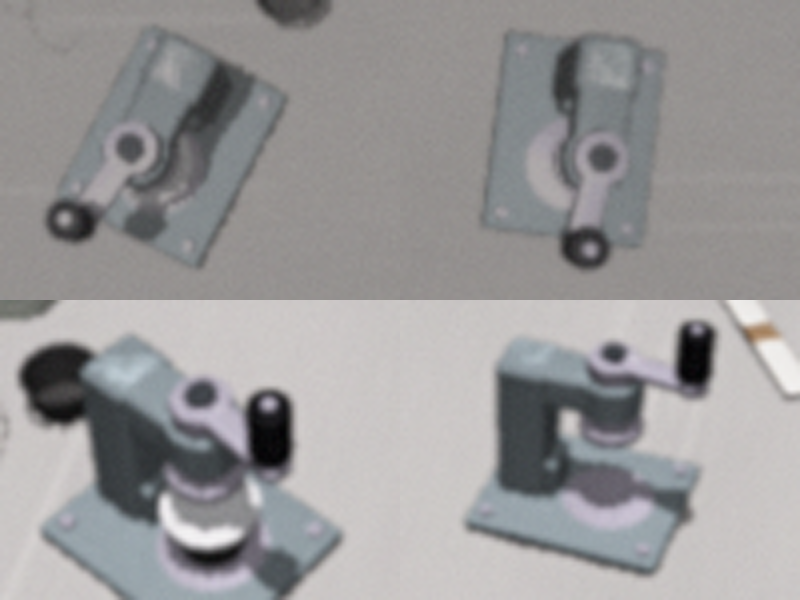

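The side crop (bottom left) shows the white-lidded dark cup under the left press (knob about (527,161,154), hub about (570,127,138)). The radius comes out at 55 mm, which matches. The other press is empty. I'll move now.

carry_out([
  [[-0.07,-0.105,-0.01],[0,0,0],1],
  [[-0.07,-0.105,-0.01],[0,0,0],1],
  [[-0.07,-0.105,-0.01],[0,0,0],1],
  [[-0.07,-0.105,-0.01],[0,0,0],1],
  [[-0.07,-0.105,-0.01],[0,0,0],1],
])

```text
time_s: 1.12
tool_pos: [300.0, 349.6, 235.0]
tool_rot: [[-0.922, 0.388, 0.001], [0.388, 0.922, 0.0], [-0.001, 0.001, -1.0]]
wrist_force: [0.9, -1.0, 0.3]
width: 0.998
grip_force: 0.0
```

carry_out([
  [[-0.12,-0.04,0],[0,0,0],1],
  [[-0.12,-0.04,0],[0,0,0],1],
  [[-0.12,-0.04,0],[0,0,0],1],
  [[-0.12,-0.04,0],[0,0,0],1],
  [[-0.12,-0.04,0],[0,0,0],1],
])

```text
time_s: 1.75
tool_pos: [491.2, 182.9, 235.0]
tool_rot: [[-0.921, 0.389, 0.001], [0.389, 0.921, 0.0], [-0.001, 0.001, -1.0]]
wrist_force: [0.0, -0.1, 0.6]
width: 0.999
grip_force: 0.0
```

carry_out([
  [[0,0,0],[0,0,0],1],
  [[0,0,0],[0,0,0],1],
])

```text
time_s: 2.0
tool_pos: [489.7, 184.3, 234.5]
tool_rot: [[-0.921, 0.389, -0.001], [0.389, 0.921, 0.0], [0.001, 0.0, -1.0]]
wrist_force: [-0.8, -0.2, -0.9]
width: 1.003
grip_force: 0.0
```

Run:
```python
from station import monitor, viewer, arm
import cv2, numpy as np
s=monitor.read_state(); p=s['tool_pos'];R=np.array(s['tool_rot']); print(s['time_s'],p,R.round(3).tolist(),s['wrist_force'])
im=viewer.get_image('wrist')
for t in ['press_knob','press_hub']:
    for d in viewer.mark_of('wrist',t)[:3]: c=np.array(d['centre']);print(t,c.round(1),round(d['confidence'],2),'tool',(R.T@(c-p)).round(1))
cv2.imwrite('pics/w.png',im[:,:,::-1])
```

```text
2.0 [489.68834426 184.29361211 234.54741124] [[-0.921, 0.389, -0.001], [0.389, 0.921, 0.0], [0.001, 0.0, -1.0]] [-0.81532005 -0.23120048 -0.85995265]
press_knob [525.7 160.2 152.1] 0.94 tool [-42.6  -8.2  82.4]
```

View pics/w.png

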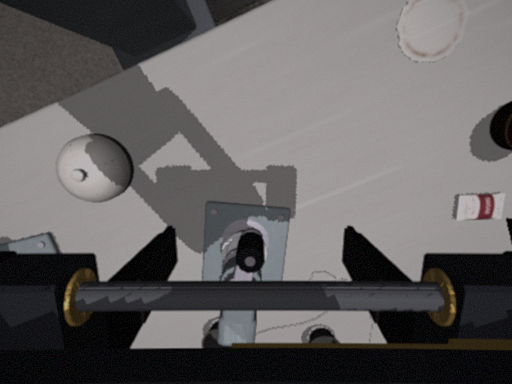

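The wrist view shows the black knob at about (250,250), between the fingers, with the press behind it. This agrees with the earlier estimate, so I'll move over it, descend and close.

carry_out([
  [[-0.053,-0.01,0],[0,0,0],1],
  [[-0.053,-0.01,0.03],[0,0,0],1],
  [[0,0,0.07],[0,0,0],1],
  [[0,0,0.07],[0,0,0],1],
  [[0,0,0.063],[0,0,0],1],
])

```text
time_s: 2.78
tool_pos: [526.5, 160.1, 140.4]
tool_rot: [[-0.922, 0.388, 0.0], [0.388, 0.922, -0.0], [-0.0, -0.0, -1.0]]
wrist_force: [-0.1, -0.2, -0.4]
width: 1.003
grip_force: 0.0
```

carry_out([
  [[0,0,0],[0,0,0],0],
  [[0,0,0],[0,0,0],0],
  [[0,0,0],[0,0,0],0],
  [[0,0,0],[0,0,0],0],
  [[0,0,0],[0,0,0],0],
])

```text
time_s: 3.4
tool_pos: [526.2, 160.4, 142.1]
tool_rot: [[-0.922, 0.388, 0.001], [0.388, 0.922, 0.0], [-0.001, 0.001, -1.0]]
wrist_force: [-0.4, -0.4, -0.7]
width: 0.528
grip_force: 0.0
```

carry_out([
  [[0,0,0],[0,0,0],0],
  [[0,0,0],[0,0,0],0],
  [[0,0,0],[0,0,0],0],
])

```text
time_s: 3.78
tool_pos: [525.9, 160.4, 141.4]
tool_rot: [[-0.921, 0.388, -0.0], [0.388, 0.921, 0.0], [0.0, 0.0, -1.0]]
wrist_force: [-0.3, 0.7, 0.5]
width: 0.246
grip_force: 30.0
```

```bash
cat > h.py <<'E'
import sys, numpy as np
from station import monitor
def plan(hub,step,n=30):
    s=monitor.read_state(); p=np.array(s['tool_pos']);R=np.array(s['tool_rot'])
    v=p[:2]-hub; a0=np.arctan2(v[1],v[0]); print(s['time_s'],p.round(1),'r',np.hypot(*v).round(1),'ang',np.degrees(a0).round(1),np.round(s['wrist_force'],1),s['width'],s['grip_force'])
    c=p[:2]
    for i in range(1,n+1):
        a=a0-step*i; q=hub+55*np.array([np.cos(a),np.sin(a)])
        d=R.T@np.append(q-c,0)/400; print(i,np.degrees(a).round(0),d[:2].round(3)); c=q
E
python3 - <<'E'
from h import *
plan(np.array([570.,127.5]),0.25,26)
E
```

```text
3.775 [525.9 160.4 141.4] r 55.0 ang 143.3 [-0.3  0.7  0.5] 0.2459622211258753 30.00022977590561
1 129.0 [-0.012  0.032]
2 115.0 [-0.02   0.028]
3 100.0 [-0.026  0.022]
4 86.0 [-0.031  0.015]
5 72.0 [-0.034  0.007]
6 57.0 [-0.034 -0.002]
7 43.0 [-0.033 -0.01 ]
8 29.0 [-0.029 -0.018]
9 14.0 [-0.024 -0.025]
10 0.0 [-0.017 -0.03 ]
11 -14.0 [-0.009 -0.033]
12 -29.0 [-0.001 -0.034]
13 -43.0 [ 0.008 -0.033]
14 -57.0 [ 0.016 -0.03 ]
15 -72.0 [ 0.023 -0.026]
16 -86.0 [ 0.028 -0.019]
17 -100.0 [ 0.032 -0.012]
18 -115.0 [ 0.034 -0.003]
19 -129.0 [0.034 0.005]
20 -143.0 [0.032 0.014]
21 -158.0 [0.027 0.021]
22 -172.0 [0.021 0.027]
23 -186.0 [0.014 0.031]
24 -201.0 [0.006 0.034]
25 -215.0 [-0.003  0.034]
26 -229.0 [-0.011  0.032]
```

The knob is held (opening 23 mm, grip force 30 N). I'll start winding.

carry_out([
  [[-0.012,0.032,0],[0,0,0],0],
  [[-0.02,0.028,0],[0,0,0],0],
  [[-0.026,0.022,0],[0,0,0],0],
  [[-0.031,0.015,0],[0,0,0],0],
  [[-0.034,0.007,0],[0,0,0],0],
])

```text
time_s: 4.4
tool_pos: [588.8, 181.3, 141.4]
tool_rot: [[-0.922, 0.388, 0.001], [0.388, 0.922, 0.002], [0.0, 0.003, -1.0]]
wrist_force: [-2.8, 2.1, 1.5]
width: 0.251
grip_force: 30.0
```

Run:
```python
from h import *
plan(np.array([570.,127.5]),0.25,5)
```

```text
4.4 [588.8 181.3 141.4] r 56.9 ang 70.8 [-2.8  2.1  1.5] 0.25114457365350906 30.000489056110382
1 56.0 [-0.035 -0.007]
2 42.0 [-0.033 -0.011]
3 28.0 [-0.029 -0.018]
4 13.0 [-0.024 -0.025]
5 -1.0 [-0.017 -0.03 ]
```

Forces are small, so I'll continue along the circle.

carry_out([
  [[-0.034,-0.002,0],[0,0,0],0],
  [[-0.033,-0.01,0],[0,0,0],0],
  [[-0.029,-0.018,0],[0,0,0],0],
  [[-0.024,-0.025,0],[0,0,0],0],
  [[-0.017,-0.03,0],[0,0,0],0],
])

```text
time_s: 5.03
tool_pos: [626.2, 126.3, 141.5]
tool_rot: [[-0.922, 0.388, 0.002], [0.388, 0.922, 0.0], [-0.002, 0.001, -1.0]]
wrist_force: [0.9, 2.7, 0.2]
width: 0.245
grip_force: 30.0
```

Run:
```python
from h import *
plan(np.array([570.,127.5]),0.25,5)
```

```text
5.025 [626.2 126.3 141.5] r 56.2 ang -1.3 [0.9 2.7 0.2] 0.24495527893490765 30.00024139881134
1 -16.0 [-0.006 -0.034]
2 -30.0 [-0.    -0.034]
3 -44.0 [ 0.008 -0.033]
4 -59.0 [ 0.016 -0.03 ]
5 -73.0 [ 0.023 -0.025]
```

carry_out([
  [[-0.008,-0.033,0],[0,0,0],0],
  [[-0.001,-0.034,0],[0,0,0],0],
  [[0.008,-0.033,0],[0,0,0],0],
  [[0.016,-0.03,0],[0,0,0],0],
  [[0.023,-0.025,0],[0,0,0],0],
])

```text
time_s: 5.65
tool_pos: [585.5, 75.9, 141.4]
tool_rot: [[-0.921, 0.389, -0.001], [0.389, 0.921, 0.001], [0.001, 0.001, -1.0]]
wrist_force: [1.0, 7.6, -0.9]
width: 0.248
grip_force: 30.0
```

Run:
```python
from h import *
plan(np.array([570.5,128.]),0.25,5)
```

```text
5.65 [585.5  75.9 141.4] r 54.2 ang -74.0 [ 1.   7.6 -0.9] 0.24805909237187918 30.000397861003876
1 -88.0 [ 0.028 -0.02 ]
2 -103.0 [ 0.033 -0.01 ]
3 -117.0 [ 0.034 -0.002]
4 -131.0 [0.034 0.007]
5 -146.0 [0.031 0.015]
```

carry_out([
  [[0.029,-0.016,0],[0,0,0],0],
  [[0.033,-0.01,0],[0,0,0],0],
  [[0.034,-0.002,0],[0,0,0],0],
  [[0.034,0.006,0],[0,0,0],0],
  [[0.031,0.015,0],[0,0,0],0],
])

```text
time_s: 6.28
tool_pos: [525.6, 98.3, 141.4]
tool_rot: [[-0.922, 0.388, 0.0], [0.388, 0.922, -0.001], [-0.001, -0.001, -1.0]]
wrist_force: [5.8, -0.1, -2.7]
width: 0.247
grip_force: 30.0
```

Run:
```python
from h import *
plan(np.array([571,129.]),0.25,6)
```

```text
6.275 [525.6  98.3 141.4] r 54.8 ang -146.0 [ 5.8 -0.1 -2.7] 0.24692029582078714 29.998928904533386
1 -160.0 [0.026 0.022]
2 -175.0 [0.02  0.028]
3 -189.0 [0.012 0.032]
4 -203.0 [0.004 0.034]
5 -218.0 [-0.005  0.034]
6 -232.0 [-0.013  0.032]
```

carry_out([
  [[0.024,0.023,0],[0,0,0],0],
  [[0.019,0.028,0],[0,0,0],0],
  [[0.012,0.032,0],[0,0,0],0],
  [[0.004,0.034,0],[0,0,0],0],
  [[-0.004,0.034,0],[0,0,0],0],
])

```text
time_s: 6.9
tool_pos: [528.3, 163.6, 141.4]
tool_rot: [[-0.922, 0.388, -0.003], [0.388, 0.922, -0.0], [0.003, -0.001, -1.0]]
wrist_force: [-1.7, -2.2, 1.5]
width: 0.249
grip_force: 30.0
```

Run:
```python
from h import *
plan(np.array([571,129.]),0.2,6)
```

```text
6.9 [528.3 163.6 141.4] r 55.0 ang 141.0 [-1.7 -2.2  1.5] 0.2489565869583598 30.00001072883606
1 130.0 [-0.01   0.025]
2 118.0 [-0.015  0.023]
3 107.0 [-0.019  0.019]
4 95.0 [-0.023  0.015]
5 84.0 [-0.025  0.01 ]
6 72.0 [-0.027  0.005]
```

carry_out([
  [[-0.01,0.025,0],[0,0,0],0],
  [[-0.015,0.023,0],[0,0,0],0],
  [[-0.019,0.019,0],[0,0,0],0],
])

```text
time_s: 7.28
tool_pos: [556.0, 182.0, 141.4]
tool_rot: [[-0.922, 0.388, -0.001], [0.388, 0.922, 0.002], [0.002, 0.002, -1.0]]
wrist_force: [-2.9, 1.9, 2.8]
width: 0.246
grip_force: 30.0
```

carry_out([
  [[-0.012,0.008,0],[0,0,0],0],
  [[-0.011,0.007,0],[0,0,0],0],
])

```text
time_s: 7.52
tool_pos: [567.2, 183.9, 141.5]
tool_rot: [[-0.922, 0.388, -0.0], [0.388, 0.922, 0.003], [0.001, 0.003, -1.0]]
wrist_force: [-3.8, 4.3, 2.8]
width: 0.243
grip_force: 30.0
```

Run:
```python
from h import *
plan(np.array([571,129.]),0.1,8)
```

```text
7.525 [567.2 183.9 141.5] r 55.1 ang 94.0 [-3.8  4.3  2.8] 0.24327437352103412 30.00029057264328
1 88.0 [-0.013  0.005]
2 83.0 [-0.013  0.004]
3 77.0 [-0.013  0.003]
4 71.0 [-0.014  0.002]
5 65.0 [-0.014  0.   ]
6 60.0 [-0.014 -0.001]
7 54.0 [-0.014 -0.002]
8 48.0 [-0.013 -0.004]
```

carry_out([
  [[-0.013,0.006,0],[0,0,0],0],
  [[-0.013,0.005,0],[0,0,0],0],
])

```text
time_s: 7.78
tool_pos: [578.6, 183.6, 141.4]
tool_rot: [[-0.922, 0.388, 0.0], [0.388, 0.922, 0.002], [0.001, 0.002, -1.0]]
wrist_force: [-2.3, 4.5, 0.7]
width: 0.246
grip_force: 30.0
```

carry_out([
  [[-0.014,0.003,0],[0,0,0],0],
  [[-0.014,0.002,0],[0,0,0],0],
])

```text
time_s: 8.02
tool_pos: [590.0, 180.8, 141.5]
tool_rot: [[-0.922, 0.388, 0.001], [0.388, 0.922, 0.002], [-0.0, 0.002, -1.0]]
wrist_force: [-0.1, 4.0, 0.5]
width: 0.245
grip_force: 30.0
```

carry_out([
  [[-0.014,0.0,0],[0,0,0],0],
  [[-0.014,-0.001,0],[0,0,0],0],
])

```text
time_s: 8.28
tool_pos: [600.3, 175.8, 141.5]
tool_rot: [[-0.921, 0.388, 0.001], [0.388, 0.921, 0.002], [-0.001, 0.002, -1.0]]
wrist_force: [0.9, 4.9, -0.3]
width: 0.247
grip_force: 30.0
```

carry_out([
  [[-0.014,-0.002,0],[0,0,0],0],
  [[-0.013,-0.004,0],[0,0,0],0],
])

```text
time_s: 8.52
tool_pos: [609.3, 168.8, 141.5]
tool_rot: [[-0.922, 0.388, 0.001], [0.388, 0.922, 0.001], [-0.001, 0.001, -1.0]]
wrist_force: [1.8, 4.3, 0.6]
width: 0.247
grip_force: 30.0
```

Run:
```python
from h import *
plan(np.array([571,129.]),0.1,8)
```

```text
8.525 [609.3 168.8 141.5] r 55.2 ang 46.1 [1.8 4.3 0.6] 0.2466806674796729 29.99996066093445
1 40.0 [-0.012 -0.006]
2 35.0 [-0.012 -0.007]
3 29.0 [-0.011 -0.008]
4 23.0 [-0.01  -0.009]
5 17.0 [-0.009 -0.01 ]
6 12.0 [-0.008 -0.011]
7 6.0 [-0.007 -0.012]
8 0.0 [-0.006 -0.012]
```

carry_out([
  [[-0.013,-0.005,0],[0,0,0],0],
  [[-0.012,-0.006,0],[0,0,0],0],
])

```text
time_s: 8.78
tool_pos: [616.5, 160.3, 141.5]
tool_rot: [[-0.921, 0.388, 0.001], [0.388, 0.921, -0.0], [-0.001, 0.0, -1.0]]
wrist_force: [1.6, 4.3, -0.5]
width: 0.245
grip_force: 30.0
```

carry_out([
  [[-0.012,-0.008,0],[0,0,0],0],
  [[-0.011,-0.009,0],[0,0,0],0],
])

```text
time_s: 9.02
tool_pos: [622.0, 150.2, 141.5]
tool_rot: [[-0.921, 0.388, 0.0], [0.388, 0.921, -0.0], [-0.0, -0.0, -1.0]]
wrist_force: [1.4, 2.9, -0.4]
width: 0.245
grip_force: 30.0
```

Run:
```python
from h import *
plan(np.array([571,129.]),0.1,8)
```

```text
9.025 [622.  150.2 141.5] r 55.2 ang 22.6 [ 1.4  2.9 -0.4] 0.24480998188008032 30.000212788581848
1 17.0 [-0.009 -0.011]
2 11.0 [-0.008 -0.011]
3 5.0 [-0.007 -0.012]
4 -0.0 [-0.006 -0.012]
5 -6.0 [-0.005 -0.013]
6 -12.0 [-0.003 -0.013]
7 -18.0 [-0.002 -0.014]
8 -23.0 [-0.001 -0.014]
```

carry_out([
  [[-0.009,-0.01,0],[0,0,0],0],
  [[-0.008,-0.011,0],[0,0,0],0],
])

```text
time_s: 9.28
tool_pos: [625.1, 139.9, 141.5]
tool_rot: [[-0.921, 0.388, 0.001], [0.388, 0.921, -0.0], [-0.001, 0.0, -1.0]]
wrist_force: [2.8, 3.5, -2.1]
width: 0.248
grip_force: 30.0
```

carry_out([
  [[-0.007,-0.012,0],[0,0,0],0],
])

```text
time_s: 9.4
tool_pos: [625.7, 136.1, 141.5]
tool_rot: [[-0.921, 0.389, 0.001], [0.389, 0.921, 0.004], [0.001, 0.004, -1.0]]
wrist_force: [3.0, 15.8, -0.6]
width: 0.25
grip_force: 30.0
```

carry_out([
  [[-0.006,-0.012,0],[0,0,0],0],
])

```text
time_s: 9.52
tool_pos: [625.7, 135.7, 141.5]
tool_rot: [[-0.921, 0.39, 0.001], [0.389, 0.921, 0.014], [0.005, 0.014, -1.0]]
wrist_force: [2.5, 30.1, -2.8]
width: 0.248
grip_force: 30.0
```

The crank is at the stop: motion has halted at 30 N tangential, and the total turn is in range. I'll relax the load, open and go up.

carry_out([
  [[0.006,0.012,0],[0,0,0],0],
  [[0.002,0.003,0],[0,0,0],0],
  [[0,0,0],[0,0,0],0],
])

```text
time_s: 9.9
tool_pos: [625.7, 136.5, 141.5]
tool_rot: [[-0.922, 0.388, 0.001], [0.388, 0.922, 0.0], [-0.001, 0.001, -1.0]]
wrist_force: [4.4, 4.3, -1.8]
width: 0.247
grip_force: 30.0
```

carry_out([
  [[0,0,0],[0,0,0],0.6],
  [[0,0,0],[0,0,0],0.6],
  [[0,0,0],[0,0,0],0.6],
  [[0,0,0],[0,0,0],0.6],
  [[0,0,0],[0,0,0],0.6],
])

```text
time_s: 10.52
tool_pos: [625.1, 136.2, 141.5]
tool_rot: [[-0.922, 0.388, -0.0], [0.388, 0.922, -0.0], [0.0, -0.0, -1.0]]
wrist_force: [-0.8, 1.2, -0.1]
width: 0.599
grip_force: 0.0
```

carry_out([
  [[0,0,-0.03],[0,0,0],0.6],
  [[0,0,-0.06],[0,0,0],0.6],
  [[0,0,-0.1],[0,0,0],0.6],
  [[0,0,-0.1],[0,0,0],0.6],
  [[0,0,0],[0,0,0],0.6],
])

```text
time_s: 11.15
tool_pos: [627.5, 136.7, 263.7]
tool_rot: [[-0.922, 0.388, 0.01], [0.388, 0.922, 0.001], [-0.008, 0.005, -1.0]]
wrist_force: [0.4, -0.7, 0.1]
width: 0.604
grip_force: 0.0
```

carry_out([
  [[0.1,0.05,0],[0,0,0],0.6],
  [[0.1,0.05,0],[0,0,0],0.6],
  [[0.1,0.05,0],[0,0,0],0.6],
  [[0.1,0.05,0],[0,0,0],0.6],
  [[0,0,0],[0,0,0],0.6],
])

```text
time_s: 11.78
tool_pos: [506.9, 273.8, 256.7]
tool_rot: [[-0.923, 0.385, -0.001], [0.385, 0.923, -0.0], [0.001, -0.001, -1.0]]
wrist_force: [-0.9, -0.1, -0.2]
width: 0.602
grip_force: 0.0
```

Run:
```python
from station import monitor, viewer
import cv2, numpy as np
ims=[]
for c in ['top','side']:
    ims.append(viewer.get_image(c))
    for t in ['press_knob','press_hub','spare_knob']:
        for d in viewer.mark_of(c,t)[:2]: print(c,t,np.round(d['centre'],1),round(d['confidence'],2))
z=lambda i,x,y:cv2.resize(i[y:y+75,x:x+100,::-1],(400,300),interpolation=cv2.INTER_CUBIC)
cv2.imwrite('pics/e.png',np.hstack([z(ims[0],160,145),z(ims[1],170,225)]))
```

```text
top press_knob [627.5 139.6 152.2] 0.63
top press_hub [571.5 128.5 140.1] 0.57
top press_hub [622.5 139.6 157.4] 0.43
top spare_knob [ 447.9 -144.2  153.2] 0.66
side spare_knob [ 451.2 -150.7  154.9] 0.66
```

View pics/e.png

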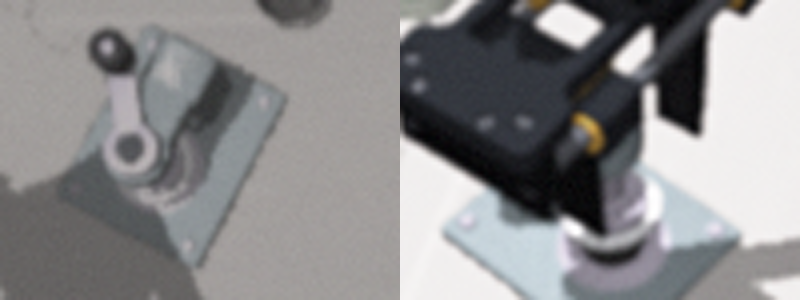

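The crop shows the loaded press's crank at the stop angle (knob about (627,139)), the plate down on the lid and the gripper clear. The empty press's knob hasn't moved.

```bash
python3 -c "
from station import arm
print(arm.sign_off())"
```

```text
the job is handed in; nothing more can be done
None
```

I wound the loaded press's crank clockwise about 8.6 rad to its stop, let go of the knob and moved the arm clear, left the empty press as it was, and handed the job in at about 12 s; no verdict was returned.

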